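# Hold the masala grinder's lid at half twist

## Robot

A 6-joint arm with a two-finger parallel gripper is mounted at the origin on the work surface. World frame = base frame: x ahead of the robot, y to its left, z up, the work surface at z = 0. Lengths are in mm, angles in rad, forces in N, time in s.
With the tool pointing down it reaches from about 400 to 925 mm from the base axis. Payload 12.5 kg.
Tool frame: the origin (TCP) lies midway between the tips of the shut fingers; the grasp point (between the pads) lies 19 mm behind it (ctrl.grip_depth is the distance from the TCP to the grasp point, in mm); z points along the fingers, y is the line along which they close (so a half turn about z gives the same grasp; the last joint's range is limited). The gripper opens to 95 mm and grips with 3 to 60 N. Pads are 20 mm wide; open, the fingers measure 119 mm over their backs; the gripper's body (75 mm by 180 mm) begins 59 mm behind the grasp point.
Start: joints at [-1.216, 0.491, 1.559, -0, 1.092, -0.106], TCP at [277.94, -559.818, 214.661] pointing down, gripper open.
Joint ranges: [-3.1, 3.1], [-0.84, 2.19], [0.05, 2.79], [-1.13, 4.28], [0.06, 2.93], [-2.69, 2.69]. Speed limits (rad/s): [2.22, 2.22, 2.79, 3.14, 3.14, 3.14].

## Interface

Orientations are given as a unit quaternion [x, y, z, w].
In Python, from cell import sensors, vision, ctrl, silhouettes, spot_point gives the robot as it stands.
- The arm moves only by the tool drive_tool, never from a script. Its argument "rows" is a list of rows, each an object with "rotation": the turn, a rotation vector about the tool's x, y, z in degrees, a list of three; "slide": the shift along the tool's x, y, z in m, a list of three; "jaw": the opening, from -1 (shut) to 1 (fully open). A call has 1 to 20 rows; each row is the pose to reach, as a shift and turn from the pose commanded when the call began, along the tool's axes at that moment; what a row does not reach only later rows make up. A row lasts 1/12 s, in which the tool goes at most 41.7 mm and 7.16 degrees, less where a joint would pass 70% of its speed; a pose out of reach is approached as far as the arm can. A call with a gripper value outside its range is refused whole. The fingers move at their own pace and stop on an object; "newtons" is the grip in N (left out, the last holds). Time passes only in rows, so rows that repeat a pose let the fingers close. It gives the time, the measured TCP pose, the force, the opening and the grip force at its end, in the units of the state.
- sensors.observe(): the state, without advancing time (a new reading comes with each control period).
- vision.grab_frame(name): name is "scene" or "side" or "wrist"; returns (picture, depth): 384x512x3 uint8, blue, green, red; 384x512 float32, mm along the optical axis (not along the pixel's ray), 0 where there is no reading.
- vision.camera_info(name): a dict with "vertical_fov" (degrees; the focal length in pixels is half the picture's height over the tangent of half this angle, whatever the lens; pixels are square), "cx", "cy" (the principal point, pixels), "k1" (the pictures are not rectified: a ray, as slopes to the right and down, at radius r is drawn at 1 + k1 r^2 times it, then the intrinsics apply), "extrinsics" (4x4, takes a point from camera to world coordinates). Camera axes: x right, y down, z forward; pixel columns grow to the right and rows downward; lengths in mm; the calibration is good to about 2 mm. A picture is of the moment at which its call begins: read the wrist's pose just before it. camera_info takes no time and is no camera call; for the wrist camera it gives the pose at the moment of the call.
- ctrl.hand_in(): hands the job in; it is judged then, once.
Trained networks look in the newest picture that a camera, given by its name, has taken for a name from the list of things; names that differ only in an ending like _2 or _b are one class to them, and where a whole thing is asked for, a point or a joint stands for the part that bears it (a point fixed in the world has none). Each returns a list of dicts, best first, with "confidence" (0 to 1); they miss things now and then, are a little off and sometimes report something else, mostly with a low value. They report only what shows in the picture. A call takes as long as a camera call. They do not tell look-alikes from the thing itself.
- silhouettes(name, camera): "region" (384x512 bool, what is visible of it).
- spot_point(name, camera): "point" ([x, y, z] in mm, in world coordinates, good to about 4 mm: a listed point, or the origin of a listed thing).
The state is a dict: "time_s": time; "joint_pos": joint angles; "dq": joint speeds; "effort": joint torques, N m; "ee_pos": TCP position; "eef_rot": TCP orientation; "wrist_force": force on the tool from outside, world axes, zero at the start; "moment": the same for the moment, N m; "grip_width": opening from 0.0 (shut) to 1.0 (fully open); "grasp_force": force on a finger pad.
Only numpy, scipy, OpenCV 4.12 (cv2) and the standard library are available. Lean on these libraries where they do the work, as an engineer would, in place of code of your own. Each camera call takes 0.05 s, during which the arm holds its last target. There are 200 camera calls.

## Task

Pick up the small masala grinder's loose lid by its bar grip, line its two lugs up with the two gaps in the grinder's steel collar and lower it until you feel it seat fully down. Then twist it clockwise (seen from above) against the spring to the half-way, pulse position, where the bar points at the single raised pip, well short of the lock at the double pip. Finish while still gripping the lid and holding it there, with everything else on the ledge left where it stands.

Things in the scene. Friction and masses are not known exactly. Their poses are not given: they have to be found in the camera images.
- lid: white/grey plastic lid, 95-160 g, loose, upright; origin under its centre, z up. Spigot 64 mm across, z 0-21 mm; at its foot two lugs along +x and -x, 14 mm wide, 8 mm high, reaching 42 mm from the axis; flange 88 mm across, z 21-26; bar grip on top, z 26-60, 14 mm thick (y), 86 mm long along x: the bar points the way the lugs do. Same when turned half a turn
- grinder: fixed upright masala grinder, white, 110 mm across (132 at the foot), steel collar on top; origin under its centre, z up. Collar top at z 133 mm; opening 72 mm across between its overhanging tabs (z 125.5-133), save at two gates 22 mm wide along +x and -x. Lid x goes along grinder x, either way round; about 4 mm play each way
- seat (a point): on the grinder's axis at z 115 mm, on the level where the lid's underside (its origin) rests when fully down. Once down the lid turns only clockwise from above: about 3 deg free, then its lugs run under the tabs, which stop it lifting, and push the sprung drive ring
- half_pip (a point): top of the single 6 mm steel pip standing on the collar, 51 mm from the axis, 37.5 deg clockwise (from above) of the gate at the grinder's +x; its twin is opposite. The bar points here at half-way
- lock_pip (a point): between the tops of the double pips on the collar, 75 deg clockwise of the +x gate; twins opposite. The bar points here when locked
- drive (a joint): sprung drive ring under the tabs, pushed by the lid's lugs; rad, 0 at rest, grows as the lid turns clockwise; about 0.05 rad less than the lid's turn from the gates. 0.60 = half-way, 1.22 = end stop; the lock catches from 1.0 on. Spring torque about 0.08 N m at 0, 0.16 at half-way, 0.26 at the end; it drives lid and ring back when let go
- tumbler0: ribbed clear glass tumbler, 68 mm across the mouth, 100 mm tall, one of four on the tray; origin under its centre. Bystander
- tumbler1: ribbed clear glass tumbler, 68 mm across the mouth, 100 mm tall, one of four on the tray; origin under its centre. Bystander
- tumbler2: ribbed clear glass tumbler, 68 mm across the mouth, 100 mm tall, one of four on the tray; origin under its centre. Bystander
- tumbler3: ribbed clear glass tumbler, 68 mm across the mouth, 100 mm tall, one of four on the tray; origin under its centre. Bystander
- canister: red plastic screw-top canister, 98 mm across, 124 mm tall, closed; origin under its centre. Bystander
- spoon: wooden spoon, 190 mm long, lying flat, handle to its -x. Bystander
- strainer: small steel strainer, bowl 84 mm across and 35 mm tall, handle along its +x to 165 mm from the origin; origin under the bowl. Bystander
- saucepan: aluminium saucepan on the stove, 156 mm across, 85 mm tall, standing 112 mm above the ledge, black handle along its +x to 208 mm; origin under the pan's centre. Bystander
Not all that is in view belongs to the job. What is shaped like the lid but purple is not meant.

How it is judged (in metres and radians):
On the way:
1. the lid sits fully down in the grinder's collar, its lugs through the gates, not yet twisted (z of lid in the frame of grinder between 0.109 and 0.119 m and horizontal distance between lid and grinder below 0.008 m and angle between lid's own z axis and vertical below 0.08 rad and value of joint drive below 0.15 rad), for 0.2 s.
At the end, for the whole second after the job is handed in: The lid is seated in the collar (underside within 4 mm of the seat, within 8 mm of its centre, upright), twisted half-way (drive ring 0.40 to 0.80 rad, about 11 deg either side of the single pip), still, and the gripper is still on it (over 1 N) (z of lid in the frame of grinder between 0.109 and 0.119 m and horizontal distance between lid and grinder below 0.008 m and angle between lid's own z axis and vertical below 0.08 rad and value of joint drive between 0.4 and 0.8 rad and velocity of joint drive between -0.1 and 0.1 rad/s and angle between the x axis of lid and the x axis of grinder, either way round above 0.4 rad and contact force between the fingers and lid above 1 N); the arm keeps its last pose, push and grip.
It fails at once if the lid is twisted into the lock (drive ring past 1.0 rad) (value of joint drive above 1 rad).
It fails at once if something else on the ledge is moved by more than 30 mm (distance of any of tumbler0, tumbler1, tumbler2, tumbler3, canister, spoon, strainer, saucepan from where it was at the start of the episode above 0.03 m).
It also fails if it takes over 48 s, if anything falls off the work surface, if the arm or the gripper's body presses on something with over 40 N, if the wrist force passes 120 N, or if a joint passes its speed limit or range.

## Working session

There is one attempt and no reset: what is moved stays moved. The work goes in short steps, Python scripts to look and compute and a tool call to move; the robot and the scene stay as the last step left them, time stands still between calls to the robot, and variables do not carry over. Pictures are saved under pics/ and viewed, at most 10 in all, crops included, and the job is handed in when it is done.

Besides the shell and the picture viewer there is one more tool, called by a JSON object that holds its "name" and its "arguments". drive_tool: Moves the arm, as the interface text tells. Its arguments: {"type":"object","properties":{"rows":{"type":"array"},"newtons":{"type":"number"}},"required":["rows"]}

```bash
ls; mkdir -p pics
cat > h.py <<'E'
import numpy as np, cv2
from cell import sensors, vision, ctrl, silhouettes, spot_point
from scipy.spatial.transform import Rotation as R
def cloud(depth, ci):
    h,w=depth.shape; f=h/2/np.tan(np.radians(ci["vertical_fov"])/2)
    K=np.array([[f,0,ci["cx"]],[0,f,ci["cy"]],[0,0,1.]])
    u,v=np.meshgrid(np.arange(w),np.arange(h))
    p=cv2.undistortPoints(np.stack([u,v],-1).reshape(-1,1,2).astype(float),K,np.array([ci["k1"],0,0,0.])).reshape(h,w,2)
    P=np.dstack([p*depth[...,None],depth]); E=np.array(ci["extrinsics"])
    return P@E[:3,:3].T+E[:3,3]
E
python3 - <<'E'
from h import *
for c in ["scene","side"]:
    ci=vision.camera_info(c); im,d=vision.grab_frame(c); cv2.imwrite(f"pics/{c}0.png",im)
    np.save(f"{c}0.npy",cloud(d,ci))
    for n in ["lid","grinder","seat","half_pip","lock_pip"]:
        print(c,n,[(np.round(r["point"]).tolist(),round(r["confidence"],2)) for r in spot_point(n,c)][:3])
s=sensors.observe();print(s)
E
```

```text
pics
scene lid [([498.0, -166.0, -1.0], 0.8), ([618.0, -277.0, -0.0], 0.79), ([479.0, -306.0, -3.0], 0.62)]
scene grinder [([536.0, 193.0, 1.0], 0.76)]
scene seat [([535.0, 195.0, 116.0], 0.92)]
scene half_pip [([580.0, 182.0, 137.0], 0.84)]
scene lock_pip [([564.0, 154.0, 141.0], 0.64)]
side lid [([618.0, -279.0, 1.0], 0.77), ([500.0, -169.0, 3.0], 0.75), ([357.0, -192.0, 2.0], 0.68)]
side grinder [([532.0, 192.0, -1.0], 0.83)]
side seat [([528.0, 200.0, 112.0], 0.6), ([501.0, -168.0, 2.0], 0.3)]
side half_pip [([579.0, 179.0, 135.0], 0.79), ([410.0, -610.0, 2.0], 0.75), ([726.0, -40.0, 1.0], 0.24)]
side lock_pip [([562.0, 150.0, 141.0], 0.56)]
{'time_s': 0.6, 'joint_pos': array([-1.21559750e+00,  4.90903258e-01,  1.55891834e+00,  1.18808677e-05,
        1.09169704e+00, -1.05624060e-01]), 'dq': array([-2.07056207e-03,  9.00016283e-04,  4.28306482e-04,  9.40445869e-04,
        6.48377321e-05,  5.44551103e-05]), 'effort': array([-1.02414087e-03, -6.12213635e+01, -2.58361191e+01,  6.92442362e-02,
        4.45037044e-02, -1.83574184e-05]), 'ee_pos': array([ 277.94109893, -559.80853407,  214.65259198]), 'eef_rot': array([9.73573137e-01, 2.28375448e-01, 9.83680372e-06, 3.60635824e-05]), 'wrist_force': array([-0.8336182 ,  0.73678497, -0.40794936]), 'moment': array([-0.0181011 ,  0.01095879,  0.03283759]), 'grasp_force': 0.0, 'grip_width': 0.9999739642935683}
```

View pics/scene0.png

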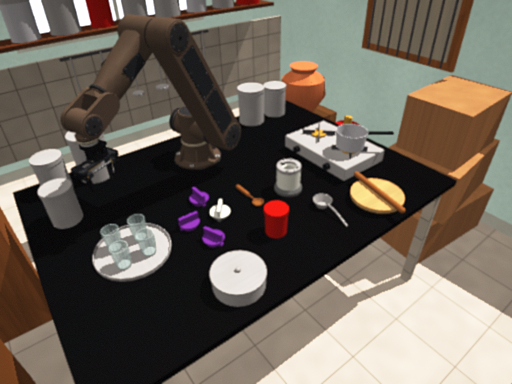

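View pics/side0.png

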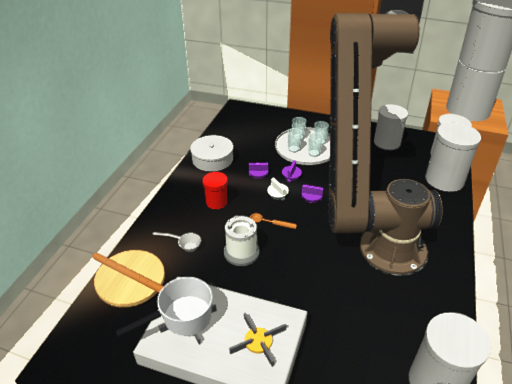

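The white lid is at scene (220,208) / side (278,188), about (499,-168), with purple decoys around it. The grinder is at scene (288,177) / side (241,240). From the pips, the gate yaw is about 20°. Next I'll get the bar direction from the depth data.

Run:
```python
from h import *
for c in ["scene","side"]:
    P=np.load(f"{c}0.npy"); im=cv2.imread(f"pics/{c}0.png")
    m=(np.hypot(P[...,0]-499,P[...,1]+168)<60)&(im.min(-1)>60)
    q=P[m]; t=q[(q[:,2]>45)&(q[:,2]<70)]
    print(c,len(q),"zmax",q[:,2].max(),"bar n",len(t),t.mean(0).round(1))
    u,s,v=np.linalg.svd(t[:,:2]-t[:,:2].mean(0)); a=v[0]; pr=(t[:,:2]-t[:,:2].mean(0))@v.T
    print(" dir",np.degrees(np.arctan2(a[1],a[0]))%180, "ext",np.ptp(pr,axis=0), "mid",(t[:,:2].mean(0)+((pr.max(0)+pr.min(0))/2)@v).round(1))
    g=(np.hypot(P[...,0]-534,P[...,1]-194)<70)&(P[...,2]>120)&(P[...,2]<150)
    q=P[g]; e=q[(q[:,2]>128)&(q[:,2]<136)]
    print(" collar",len(q),e.mean(0).round(1),((e.max(0)+e.min(0))/2).round(1),"z",np.percentile(q[:,2],[50,99]).round(1))
for n in ["tumbler0","canister","spoon","strainer","saucepan"]:
    print(n,[(np.round(r["point"]).tolist(),round(r["confidence"],2)) for r in spot_point(n,"scene")][:4])
```

```text
scene 279 zmax 64.8160361229335 bar n 58 [ 508.  -171.6   56.7]
 dir 139.22746952315066 ext [82.66918595 15.42602332] mid [ 504.9 -169.6]
 collar 208 [534.5 191.7 132.1] [533.8 194.5 132. ] z [131.3 137.2]
side 294 zmax 64.50485215329513 bar n 78 [ 498.9 -164.7   56.1]
 dir 141.31232873854714 ext [90.03334007 19.57043405] mid [ 498.3 -166.3]
 collar 429 [532.7 196.7 132.5] [531.8 192.9 132. ] z [132.1 140.1]
tumbler0 [([518.0, -511.0, -0.0], 0.73), ([525.0, -613.0, 10.0], 0.72), ([420.0, -510.0, 0.0], 0.68), ([413.0, -614.0, 5.0], 0.65)]
canister [([728.0, -42.0, -2.0], 0.62)]
spoon [([466.0, 8.0, 2.0], 0.5)]
strainer [([726.0, 230.0, -0.0], 0.8), ([521.0, -616.0, 8.0], 0.48), ([529.0, 195.0, 115.0], 0.41)]
saucepan [([560.0, 579.0, 113.0], 0.96)]
```

{"name": "drive_tool", "arguments": {"rows": [{"rotation": [0, 0, -113.6], "slide": [0.374, -0.252, 0.015], "jaw": 1}, {"rotation": [0, 0, -113.6], "slide": [0.374, -0.252, 0.015], "jaw": 1}, {"rotation": [0, 0, -113.6], "slide": [0.374, -0.252, 0.015], "jaw": 1}, {"rotation": [0, 0, -113.6], "slide": [0.374, -0.252, 0.015], "jaw": 1}, {"rotation": [0, 0, -113.6], "slide": [0.374, -0.252, 0.015], "jaw": 1}, {"rotation": [0, 0, -113.6], "slide": [0.374, -0.252, 0.015], "jaw": 1}, {"rotation": [0, 0, -113.6], "slide": [0.374, -0.252, 0.015], "jaw": 1}, {"rotation": [0, 0, -113.6], "slide": [0.374, -0.252, 0.015], "jaw": 1}, {"rotation": [0, 0, -113.6], "slide": [0.374, -0.252, 0.015], "jaw": 1}, {"rotation": [0, 0, -113.6], "slide": [0.374, -0.252, 0.015], "jaw": 1}, {"rotation": [0, 0, -113.6], "slide": [0.374, -0.252, 0.015], "jaw": 1}, {"rotation": [0, 0, -113.6], "slide": [0.374, -0.252, 0.015], "jaw": 1}, {"rotation": [0, 0, -113.6], "slide": [0.374, -0.252, 0.015], "jaw": 1}, {"rotation": [0, 0, -113.6], "slide": [0.374, -0.252, 0.015], "jaw": 1}, {"rotation": [0, 0, -113.6], "slide": [0.374, -0.252, 0.015], "jaw": 1}, {"rotation": [0, 0, -113.6], "slide": [0.374, -0.252, 0.015], "jaw": 1}, {"rotation": [0, 0, -113.6], "slide": [0.374, -0.252, 0.015], "jaw": 1}, {"rotation": [0, 0, -113.6], "slide": [0.374, -0.252, 0.015], "jaw": 1}, {"rotation": [0, 0, -113.6], "slide": [0.374, -0.252, 0.015], "jaw": 1}, {"rotation": [0, 0, -113.6], "slide": [0.374, -0.252, 0.015], "jaw": 1}]}}

```text
time_s: 2.52
ee_pos: [500.9, -167.8, 199.7]
eef_rot: [0.343, 0.939, -0.0, 0.0]
wrist_force: [-0.3, 0.3, -0.4]
grip_width: 1.0
grasp_force: 0.0
```

```bash
cat >> h.py <<'E'
def state():
    s=sensors.observe(); r=R.from_quat(s["eef_rot"]).as_matrix()
    print("t",round(s["time_s"],2),"tcp",s["ee_pos"].round(1),"xyaw",round(np.degrees(np.arctan2(r[1,0],r[0,0])),2),"F",s["wrist_force"].round(2),"M",s["moment"].round(3),"grip",round(s["grip_width"],3),round(s["grasp_force"],1),"j",s["joint_pos"].round(2)); return s,r
def barfit(P,cx,cy,z0,z1,rad=55):
    t=P[(np.hypot(P[...,0]-cx,P[...,1]-cy)<rad)&(P[...,2]>z0)&(P[...,2]<z1)]
    (x,y),(w,h),a=cv2.minAreaRect(t[:,:2].astype(np.float32))
    return len(t),(x,y),(w,h),a,np.median(t[:,2])
E
python3 - <<'E'
from h import *
state()
ci=vision.camera_info("wrist"); im,d=vision.grab_frame("wrist"); cv2.imwrite("pics/w1.png",im)
P=cloud(d,ci); np.save("w1.npy",P)
print(np.array(ci["extrinsics"]).round(2))
for lo,hi in [(50,70),(54,66)]: print(barfit(P,501,-168,lo,hi))
E
```

```text
t 2.52 tcp [ 500.9 -167.8  199.7] xyaw 139.85 F [-0.3   0.26 -0.38] M [ 0.064 -0.172  0.025] grip 1.0 0.0 j [-0.45  0.37  1.81 -0.    0.96 -1.32]
[[ 6.5000e-01  7.3000e-01  2.1000e-01  4.4149e+02]
 [ 7.6000e-01 -6.2000e-01 -1.8000e-01 -1.1711e+02]
 [ 0.0000e+00  2.8000e-01 -9.6000e-01  3.7030e+02]
 [ 0.0000e+00  0.0000e+00  0.0000e+00  1.0000e+00]]
(966, (500.28460693359375, -168.93423461914062), (13.982845306396484, 85.75547790527344), 51.00446319580078, np.float64(60.41722677065542))
(956, (500.32965087890625, -168.970703125), (13.982845306396484, 85.6395263671875), 51.00446319580078, np.float64(60.42549059388563))
```

View pics/w1.png

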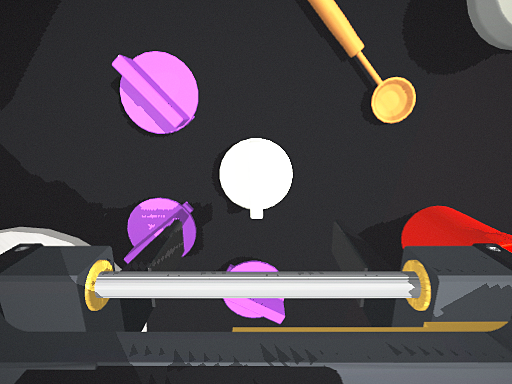

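The wrist picture shows the lid at (257,180) with its bar along tool x. The fit is 85.7x14.0 mm with its top at z 60.4, matching the given sizes. Descending to grip.

{"name": "drive_tool", "arguments": {"rows": [{"rotation": [0, 0, -1.1], "slide": [-0.0003, -0.0013, 0.04], "jaw": 1}, {"rotation": [0, 0, -1.1], "slide": [-0.0003, -0.0013, 0.08], "jaw": 1}, {"rotation": [0, 0, -1.1], "slide": [-0.0003, -0.0013, 0.115], "jaw": 1}, {"rotation": [0, 0, -1.1], "slide": [-0.0003, -0.0013, 0.14], "jaw": 1}, {"rotation": [0, 0, -1.1], "slide": [-0.0003, -0.0013, 0.158], "jaw": 1}, {"rotation": [0, 0, -1.1], "slide": [-0.0003, -0.0013, 0.168], "jaw": 1}, {"rotation": [0, 0, -1.1], "slide": [-0.0003, -0.0013, 0.168], "jaw": 1}, {"rotation": [0, 0, -1.1], "slide": [-0.0003, -0.0013, 0.168], "jaw": -1}, {"rotation": [0, 0, -1.1], "slide": [-0.0003, -0.0013, 0.168], "jaw": -1}, {"rotation": [0, 0, -1.1], "slide": [-0.0003, -0.0013, 0.168], "jaw": -1}, {"rotation": [0, 0, -1.1], "slide": [-0.0003, -0.0013, 0.168], "jaw": -1}, {"rotation": [0, 0, -1.1], "slide": [-0.0003, -0.0013, 0.168], "jaw": -1}, {"rotation": [0, 0, -1.1], "slide": [-0.0003, -0.0013, 0.168], "jaw": -1}, {"rotation": [0, 0, -1.1], "slide": [-0.0003, -0.0013, 0.168], "jaw": -1}, {"rotation": [0, 0, -1.1], "slide": [-0.0003, -0.0013, 0.168], "jaw": -1}, {"rotation": [0, 0, -1.1], "slide": [-0.0003, -0.0013, 0.168], "jaw": -1}, {"rotation": [0, 0, -1.1], "slide": [-0.0003, -0.0013, 0.168], "jaw": -1}, {"rotation": [0, 0, -1.1], "slide": [-0.0003, -0.0013, 0.168], "jaw": -1}], "newtons": 40}}

```text
time_s: 4.07
ee_pos: [500.3, -169.0, 31.6]
eef_rot: [0.333, 0.943, -0.0, -0.0]
wrist_force: [0.2, 1.5, -0.0]
grip_width: 0.287
grasp_force: 0.0
```

```bash
python3 -c "
from h import *
state()"
```

```text
t 4.07 tcp [ 500.3 -169.    31.6] xyaw 141.1 F [ 0.18  1.48 -0.03] M [ 0.049 -0.18  -0.002] grip 0.287 0.0 j [-0.45  0.62  1.96 -0.    0.56 -1.34]
```

{"name": "drive_tool", "arguments": {"rows": [{"rotation": [0, 0, 0], "slide": [0, 0, 0], "jaw": -1}, {"rotation": [0, 0, 0], "slide": [0, 0, 0], "jaw": -1}, {"rotation": [0, 0, 0], "slide": [0, 0, 0], "jaw": -1}, {"rotation": [0, 0, 0], "slide": [0, 0, 0], "jaw": -1}, {"rotation": [0, 0, 0], "slide": [0, 0, 0], "jaw": -1}, {"rotation": [0, 0, 0], "slide": [0, 0, 0], "jaw": -1}, {"rotation": [0, 0, 0], "slide": [0, 0, 0], "jaw": -1}, {"rotation": [0, 0, 0], "slide": [0, 0, -0.01], "jaw": -1}, {"rotation": [0, 0, 0], "slide": [0, 0, -0.03], "jaw": -1}, {"rotation": [0, 0, 0], "slide": [0, 0, -0.06], "jaw": -1}, {"rotation": [0, 0, 0], "slide": [0, 0, -0.09], "jaw": -1}, {"rotation": [0, 0, 0], "slide": [0, 0, -0.12], "jaw": -1}, {"rotation": [0, 0, 0], "slide": [0, 0, -0.15], "jaw": -1}, {"rotation": [0, 0, 0], "slide": [0, 0, -0.18], "jaw": -1}, {"rotation": [0, 0, 0], "slide": [0, 0, -0.2], "jaw": -1}, {"rotation": [0, 0, 0], "slide": [0, 0, -0.2], "jaw": -1}, {"rotation": [0, 0, 0], "slide": [0, 0, -0.2], "jaw": -1}], "newtons": 40}}

```text
time_s: 5.48
ee_pos: [500.2, -168.9, 232.7]
eef_rot: [0.333, 0.943, -0.0, 0.001]
wrist_force: [0.5, 0.7, -1.8]
grip_width: 0.147
grasp_force: 40.0
```

Run:
```python
from h import *
s,r=state()
# offset so that the wrist camera looks at the collar: hover 110 mm along camera's side, lid held
ci=vision.camera_info("wrist");E=np.array(ci["extrinsics"]); print("cam in tool",(r.T@(E[:3,3]-s["ee_pos"])).round(1), (r.T@E[:3,2]).round(2))
for yaw in (200,160):
    print(yaw)
d=np.array([533-s["ee_pos"][0],193.5-s["ee_pos"][1],0]); print("to grinder, tool axes",(r.T@d).round(1))
```

```text
t 5.48 tcp [ 500.2 -168.9  232.7] xyaw 141.11 F [ 0.45  0.69 -1.8 ] M [ 0.052 -0.103 -0.01 ] grip 0.147 40.0 j [-0.45  0.33  1.77 -0.    1.03 -1.34]
cam in tool [  78.1    0.5 -170.6] [-0.28  0.    0.96]
200
160
to grinder, tool axes [ 2.020e+02  3.026e+02 -3.000e-01]
```

{"name": "drive_tool", "arguments": {"rows": [{"rotation": [0, 0, -3], "slide": [0.008, 0.02, 0], "jaw": -1}, {"rotation": [0, 0, -7], "slide": [0.02, 0.05, 0], "jaw": -1}, {"rotation": [0, 0, -12], "slide": [0.032, 0.082, 0], "jaw": -1}, {"rotation": [0, 0, -17], "slide": [0.045, 0.115, 0], "jaw": -1}, {"rotation": [0, 0, -22], "slide": [0.058, 0.15, 0], "jaw": -1}, {"rotation": [0, 0, -28], "slide": [0.072, 0.185, 0], "jaw": -1}, {"rotation": [0, 0, -33], "slide": [0.086, 0.22, 0], "jaw": -1}, {"rotation": [0, 0, -38], "slide": [0.099, 0.255, 0], "jaw": -1}, {"rotation": [0, 0, -44], "slide": [0.112, 0.29, 0], "jaw": -1}, {"rotation": [0, 0, -49], "slide": [0.126, 0.325, 0], "jaw": -1}, {"rotation": [0, 0, -53], "slide": [0.138, 0.355, 0], "jaw": -1}, {"rotation": [0, 0, -57], "slide": [0.147, 0.378, 0], "jaw": -1}, {"rotation": [0, 0, -58.9], "slide": [0.151, 0.388, 0], "jaw": -1}, {"rotation": [0, 0, -58.9], "slide": [0.151, 0.388, 0], "jaw": -1}, {"rotation": [0, 0, -58.9], "slide": [0.151, 0.388, 0], "jaw": -1}]}}

```text
time_s: 6.73
ee_pos: [625.8, 227.3, 230.2]
eef_rot: [-0.173, 0.985, -0.0, -0.001]
wrist_force: [-0.9, -0.0, -1.7]
grip_width: 0.144
grasp_force: 40.0
```

Run:
```python
from h import *
s,r=state()
ci=vision.camera_info("wrist"); im,d=vision.grab_frame("wrist"); cv2.imwrite("pics/w2.png",im)
P=cloud(d,ci); np.save("w2.npy",P)
for n in ["grinder","seat","half_pip","lock_pip"]:
    print(n,[(np.round(q["point"],1).tolist(),round(q["confidence"],2)) for q in spot_point(n,"wrist")][:4])
q=P[(np.hypot(P[...,0]-533,P[...,1]-193.5)<75)]
print(np.histogram(q[:,2],bins=np.arange(100,150,3)))
```

```text
t 6.73 tcp [625.8 227.3 230.2] xyaw -160.06 F [-0.87 -0.02 -1.67] M [ 0.108 -0.126  0.009] grip 0.144 40.0 j [ 0.25  0.54  1.43 -0.    1.18 -1.67]
grinder [([535.3, 188.8, -2.9], 0.91)]
seat [([531.0, 193.2, 116.6], 0.8)]
half_pip [([579.2, 181.9, 137.6], 0.79)]
lock_pip [([564.1, 158.9, 137.6], 0.87), ([534.6, 191.0, -1.7], 0.38)]
(array([  44,   69,   60,   56,  872, 2064,   55,   49,  144,  138, 1820,
       5201,   84,  200,    0,    0]), array([100, 103, 106, 109, 112, 115, 118, 121, 124, 127, 130, 133, 136,
       139, 142, 145, 148]))
```

View pics/w2.png

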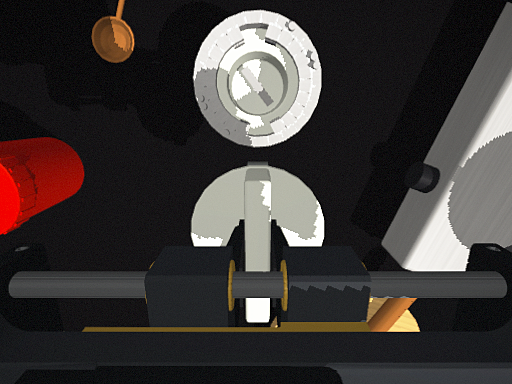

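The wrist picture shows the collar at (257,78), unobstructed, with gates roughly up and down in the image. The held lid's bar is at about (258,240). I'll fit the collar circle, gates, pips and the held bar.

Run:
```python
from h import *
from scipy.optimize import least_squares
P=np.load("w2.npy"); q=P[np.hypot(P[...,0]-533,P[...,1]-193.5)<75]
top=q[(q[:,2]>130)&(q[:,2]<136.5)]
print("top z",np.median(top[:,2]))
# outer/inner edges per angle bin
c=np.array([533,193.5])
for _ in range(4):
    th=np.degrees(np.arctan2(*(top[:,:2]-c).T[::-1]))%360; rr=np.hypot(*(top[:,:2]-c).T)
    E=np.array([top[(th//6==k)][np.argmax(rr[th//6==k]),:2] for k in range(60) if (th//6==k).sum()>8])
    f=least_squares(lambda p:np.hypot(*(E-p[:2]).T)-p[2],[*c,55],loss="soft_l1"); c=f.x[:2]
print("outer fit",f.x.round(1),"res",np.std(f.fun).round(2))
rr=np.hypot(*(q[:,:2]-c).T); th=np.degrees(np.arctan2(*(q[:,:2]-c).T[::-1]))%360
ring=(rr>37)&(rr<42)
for k in range(0,360,5):
    m=ring&(th>=k)&(th<k+5)
    if m.sum() and (np.median(q[m,2])<130): print("low",k,m.sum(),np.median(q[m,2]).round(0),end="; ")
p=q[(q[:,2]>137.5)&(q[:,2]<145)]; n,lab=0,None
from scipy.cluster.hierarchy import fcluster,linkage
l=fcluster(linkage(p[:,:2]),5,"distance")
print()
for k in set(l):
    a=p[l==k].mean(0); print("pip",a.round(1),(l==k).sum(),"ang",np.degrees(np.arctan2(a[1]-c[1],a[0]-c[0])).round(1),"r",np.hypot(*(a[:2]-c)).round(1))
b=P[(P[...,2]>250)&(P[...,2]<266)&(np.hypot(P[...,0]-626,P[...,1]-227)<60)]
print("bar",len(b),b.mean(0).round(1),cv2.minAreaRect(b[:,:2].astype(np.float32)),np.ptp(b,axis=0))
fl=P[(P[...,2]>218)&(P[...,2]<232)&(np.hypot(P[...,0]-626,P[...,1]-227)<60)]
A=np.c_[fl[:,:2]-[626,227],np.ones(len(fl))]; print("flange plane",np.linalg.lstsq(A,fl[:,2],rcond=None)[0].round(3),len(fl))
```

```text
top z 133.47453335752846
outer fit [533.1 192.8  55.1] res 0.26
low 10 17 115.0; low 15 23 116.0; low 20 16 116.0; low 25 20 116.0; low 30 19 115.0; low 35 21 116.0; low 190 23 115.0; low 195 20 116.0; low 200 26 116.0; low 205 27 115.0; low 210 24 115.0; low 215 21 116.0; 
pip [582.4 180.7 139.4] 37 ang -13.8 r 50.8
pip [564.8 153.4 139.4] 84 ang -51.2 r 50.6
pip [483.7 204.9 139.7] 45 ang 166.3 r 50.8
pip [501.  232.3 139.4] 96 ang 129.1 r 50.9
bar 3441 [617.2 223.6 258.9] ((626.3078002929688, 224.85606384277344), (86.2522964477539, 31.205646514892578), 10.147229194641113) [83.80643431 40.70781183 15.90937408]
flange plane [-1.0000e-03 -1.0000e-03  2.2522e+02] 6279
```

{"name": "drive_tool", "arguments": {"rows": [{"rotation": [0, 0, -1], "slide": [0.015, 0, 0], "jaw": -1}, {"rotation": [0, 0, -2], "slide": [0.04, 0, 0.01], "jaw": -1}, {"rotation": [0, 0, -3.9], "slide": [0.065, -0.0005, 0.02], "jaw": -1}, {"rotation": [0, 0, -3.9], "slide": [0.085, -0.0008, 0.03], "jaw": -1}, {"rotation": [0, 0, -3.9], "slide": [0.096, -0.0008, 0.04], "jaw": -1}, {"rotation": [0, 0, -3.9], "slide": [0.0989, -0.0008, 0.045], "jaw": -1}, {"rotation": [0, 0, -3.9], "slide": [0.0989, -0.0008, 0.045], "jaw": -1}, {"rotation": [0, 0, -3.9], "slide": [0.0989, -0.0008, 0.045], "jaw": -1}, {"rotation": [0, 0, -3.9], "slide": [0.0989, -0.0008, 0.045], "jaw": -1}, {"rotation": [0, 0, -3.9], "slide": [0.0989, -0.0008, 0.045], "jaw": -1}]}}

```text
time_s: 7.82
ee_pos: [534.6, 193.3, 187.0]
eef_rot: [-0.207, 0.978, -0.0, 0.001]
wrist_force: [0.1, 0.1, -2.2]
grip_width: 0.148
grasp_force: 40.0
```

Run:
```python
from h import *
s,r=state()
print("err tool",(r.T@(np.array([533.1,192.8,s["ee_pos"][2]])-s["ee_pos"])).round(2))
ci=vision.camera_info("wrist"); im,d=vision.grab_frame("wrist"); P=cloud(d,ci)
z=s["ee_pos"][2]; L=(P-s["ee_pos"])@r
b=L[(abs(L[...,2]+29)<2.5)&(np.hypot(L[...,0],L[...,1])<60)]
print("bar top in tool",len(b),cv2.minAreaRect(b[:,:2].astype(np.float32)))
h=b[b[:,0]>20]; print("front end x",np.percentile(h[:,0],99).round(1),"y range",np.percentile(h[:,1],[1,99]).round(1))
```

```text
t 7.82 tcp [534.6 193.3 187. ] xyaw -156.11 F [ 0.06  0.15 -2.24] M [ 0.184 -0.129 -0.049] grip 0.148 40.0 j [ 0.23  0.44  1.73 -0.    0.97 -1.76]
err tool [ 1.57  0.1  -0.  ]
bar top in tool 3071 ((0.42708587646484375, -2.377805709838867), (85.3625259399414, 30.30052375793457), 9.522436141967773)
front end x 42.6 y range [-7.4  6.2]
```

{"name": "drive_tool", "arguments": {"rows": [{"rotation": [0, 0, 0], "slide": [0.002, 0.0006, 0], "jaw": -1}, {"rotation": [0, 0, 0], "slide": [0.002, 0.0006, 0.006], "jaw": -1}, {"rotation": [0, 0, 0], "slide": [0.002, 0.0006, 0.012], "jaw": -1}, {"rotation": [0, 0, 0], "slide": [0.002, 0.0006, 0.018], "jaw": -1}, {"rotation": [0, 0, 0], "slide": [0.002, 0.0006, 0.023], "jaw": -1}, {"rotation": [0, 0, 0], "slide": [0.002, 0.0006, 0.026], "jaw": -1}, {"rotation": [0, 0, 0], "slide": [0.002, 0.0006, 0.028], "jaw": -1}, {"rotation": [0, 0, 0], "slide": [0.002, 0.0006, 0.03], "jaw": -1}, {"rotation": [0, 0, 0], "slide": [0.002, 0.0006, 0.03], "jaw": -1}, {"rotation": [0, 0, 0], "slide": [0.002, 0.0006, 0.03], "jaw": -1}]}}

```text
time_s: 8.7
ee_pos: [531.7, 193.0, 156.7]
eef_rot: [-0.207, 0.978, -0.0, 0.0]
wrist_force: [-0.0, 0.4, -2.3]
grip_width: 0.146
grasp_force: 40.0
```

Run:
```python
from h import *
s,r=state()
print("err tool",(r.T@(np.array([533.1,192.8,s["ee_pos"][2]])-s["ee_pos"])).round(2))
```

```text
t 8.7 tcp [531.7 193.  156.7] xyaw -156.1 F [-0.05  0.39 -2.3 ] M [ 0.083 -0.171  0.034] grip 0.146 40.0 j [ 0.23  0.47  1.77 -0.    0.9  -1.76]
err tool [-1.2  -0.72  0.  ]
```

No contact yet with the lugs already 7 mm below the collar top, so they have entered the gates. Continuing down.

{"name": "drive_tool", "arguments": {"rows": [{"rotation": [0, 0, 0], "slide": [-0.0008, 0, 0.003], "jaw": -1}, {"rotation": [0, 0, 0], "slide": [-0.0008, 0, 0.006], "jaw": -1}, {"rotation": [0, 0, 0], "slide": [-0.0008, 0, 0.008], "jaw": -1}, {"rotation": [0, 0, 0], "slide": [-0.0008, 0, 0.0095], "jaw": -1}, {"rotation": [0, 0, 0], "slide": [-0.0008, 0, 0.0105], "jaw": -1}, {"rotation": [0, 0, 0], "slide": [-0.0008, 0, 0.011], "jaw": -1}, {"rotation": [0, 0, 0], "slide": [-0.0008, 0, 0.0115], "jaw": -1}, {"rotation": [0, 0, 0], "slide": [-0.0008, 0, 0.0115], "jaw": -1}, {"rotation": [0, 0, 0], "slide": [-0.0008, 0, 0.0115], "jaw": -1}]}}

```text
time_s: 9.45
ee_pos: [532.3, 193.3, 146.6]
eef_rot: [-0.207, 0.978, -0.0, 0.0]
wrist_force: [-5.8, -2.0, 15.0]
grip_width: 0.146
grasp_force: 40.0
```

Run:
```python
from h import *
s,r=state()
print("err tool",(r.T@(np.array([533.1,192.8,s["ee_pos"][2]])-s["ee_pos"])).round(2))
```

```text
t 9.45 tcp [532.3 193.3 146.6] xyaw -156.09 F [-5.76 -2.04 15.03] M [-0.208  1.028 -0.013] grip 0.146 40.0 j [ 0.23  0.49  1.78 -0.    0.87 -1.76]
err tool [-0.52 -0.74  0.  ]
```

Seated: the lid underside is at about 115.6 mm with 17 N of reaction. I'll ease the press and dwell, then twist part way.

{"name": "drive_tool", "arguments": {"rows": [{"rotation": [0, 0, 0], "slide": [0, 0, -0.0008], "jaw": -1}, {"rotation": [0, 0, 0], "slide": [0, 0, -0.0008], "jaw": -1}, {"rotation": [0, 0, 0], "slide": [0, 0, -0.0008], "jaw": -1}, {"rotation": [0, 0, 0], "slide": [0, 0, -0.0008], "jaw": -1}, {"rotation": [0, 0, 2], "slide": [0, 0, -0.0008], "jaw": -1}, {"rotation": [0, 0, 4], "slide": [0, 0, -0.0008], "jaw": -1}, {"rotation": [0, 0, 6], "slide": [0, 0, -0.0008], "jaw": -1}, {"rotation": [0, 0, 8], "slide": [0, 0, -0.0008], "jaw": -1}, {"rotation": [0, 0, 10], "slide": [0, 0, -0.0008], "jaw": -1}, {"rotation": [0, 0, 12], "slide": [0, 0, -0.0008], "jaw": -1}, {"rotation": [0, 0, 14], "slide": [0, 0, -0.0008], "jaw": -1}, {"rotation": [0, 0, 16], "slide": [0, 0, -0.0008], "jaw": -1}, {"rotation": [0, 0, 18], "slide": [0, 0, -0.0008], "jaw": -1}, {"rotation": [0, 0, 18], "slide": [0, 0, -0.0008], "jaw": -1}], "newtons": 50}}

```text
time_s: 10.62
ee_pos: [532.9, 193.2, 146.6]
eef_rot: [-0.051, 0.999, -0.0, 0.001]
wrist_force: [-1.0, -2.3, 7.9]
grip_width: 0.145
grasp_force: 50.0
```

Run:
```python
from h import *
s,r=state()
print("err tool",(r.T@(np.array([533.1,192.8,s["ee_pos"][2]])-s["ee_pos"])).round(2))
```

```text
t 10.62 tcp [532.9 193.2 146.6] xyaw -174.2 F [-1.04 -2.34  7.94] M [-0.242  0.203  0.023] grip 0.145 50.0 j [ 0.23  0.49  1.78 -0.    0.87 -1.44]
err tool [-0.2  -0.38  0.  ]
```

{"name": "drive_tool", "arguments": {"rows": [{"rotation": [0, 0, 2], "slide": [0, 0, 0], "jaw": -1}, {"rotation": [0, 0, 4], "slide": [0, 0, 0], "jaw": -1}, {"rotation": [0, 0, 6], "slide": [0, 0, 0], "jaw": -1}, {"rotation": [0, 0, 8], "slide": [0, 0, 0], "jaw": -1}, {"rotation": [0, 0, 10], "slide": [0, 0, 0], "jaw": -1}, {"rotation": [0, 0, 12], "slide": [0, 0, 0], "jaw": -1}, {"rotation": [0, 0, 14], "slide": [0, 0, 0], "jaw": -1}, {"rotation": [0, 0, 16], "slide": [0, 0, 0], "jaw": -1}, {"rotation": [0, 0, 18], "slide": [0, 0, 0], "jaw": -1}, {"rotation": [0, 0, 19.5], "slide": [0, 0, 0], "jaw": -1}, {"rotation": [0, 0, 19.5], "slide": [0, 0, 0], "jaw": -1}, {"rotation": [0, 0, 19.5], "slide": [0, 0, 0], "jaw": -1}, {"rotation": [0, 0, 19.5], "slide": [0, 0, 0], "jaw": -1}]}}

```text
time_s: 11.7
ee_pos: [532.8, 192.9, 146.6]
eef_rot: [0.118, 0.993, -0.0, 0.001]
wrist_force: [-0.8, -3.7, 8.4]
grip_width: 0.145
grasp_force: 50.0
```

Run:
```python
from h import *
s,r=state()
print("err tool",(r.T@(np.array([533.1,192.8,s["ee_pos"][2]])-s["ee_pos"])).round(2))
ci=vision.camera_info("wrist"); im,d=vision.grab_frame("wrist"); cv2.imwrite("pics/w3.png",im); P=cloud(d,ci)
im2,d2=vision.grab_frame("side"); cv2.imwrite("pics/s3.png",cv2.resize(im2[180:290,190:300],None,fx=5,fy=5,interpolation=cv2.INTER_CUBIC))
L=(P-s["ee_pos"])@r
b=L[(abs(L[...,2]+29)<2.5)&(L[...,0]>20)&(L[...,0]<50)&(abs(L[...,1])<15)]
print("bar end",np.percentile(b[:,0],99).round(1),np.percentile(b[:,1],[1,99]).round(1),np.median(b[:,2])," world top z",s["ee_pos"][2]-np.median(b[:,2]))
k=L[(L[...,2]<9)&(L[...,2]>4.5)&(L[...,0]>46)&(L[...,0]<56)&(abs(L[...,1])<12)]
print("pip in tool",len(k),k.mean(0) if len(k) else None)
```

```text
t 11.7 tcp [532.8 192.9 146.6] xyaw 166.41 F [-0.82 -3.66  8.43] M [-0.534  0.205  0.057] grip 0.145 50.0 j [ 0.23  0.49  1.78 -0.    0.87 -1.1 ]
err tool [-0.31 -0.07  0.  ]
bar end 42.6 [-6.8  6.7] -28.82668860789387  world top z 175.41847019285456
pip in tool 77 [51.03569704 -0.05431753  6.98941654]
```

View pics/w3.png

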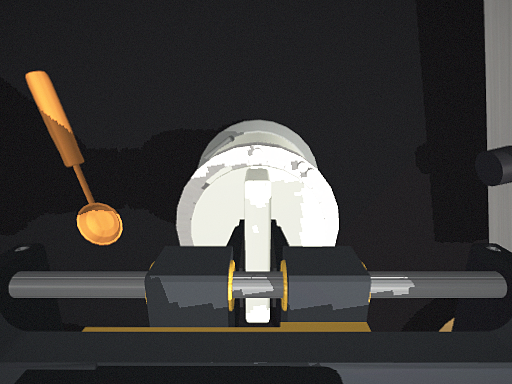

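View pics/s3.png

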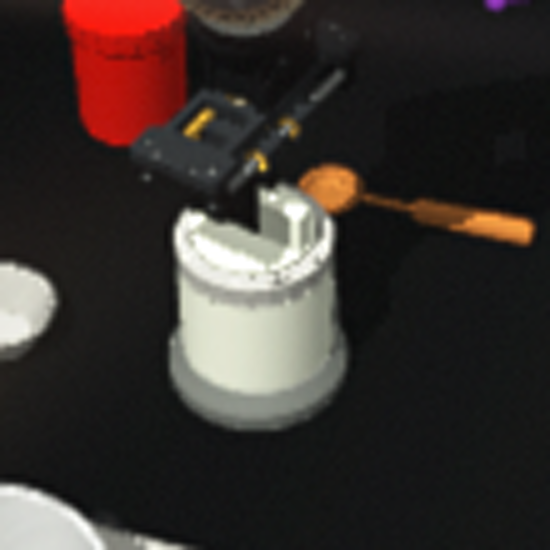

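The bar points straight at the single pip: pip offset 0.05 mm, bar top at z 175.4 = 115.4 + 60. The lid is fully seated and gripped, and the spoon and canister look undisturbed.

```bash
python3 -c "
from h import *
state(); print(ctrl.hand_in())"
```

```text
t 11.8 tcp [532.8 192.9 146.6] xyaw 166.41 F [-1.02 -3.17  8.12] M [-0.467  0.219  0.051] grip 0.146 50.0 j [ 0.23  0.49  1.78 -0.    0.87 -1.1 ]
the job is handed in; nothing more can be done
None
```

I seated the lid fully in the collar, twisted it clockwise until the bar pointed at the single pip, and handed the job in at 11.8 s still gripping it at 50 N; no verdict came back.

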